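# Grip a pot in the crank clamp and fold the crank handle away

## Robot

A 6-joint arm with a two-finger parallel gripper is mounted at the origin on the work surface; the furniture and walls round the work are solid. World frame = base frame: x ahead of the robot, y to its left, z up, the work surface at z = 0. Lengths are in m, angles in rad, forces in N, time in s.
With the tool pointing down it reaches from about 0.375 to 0.975 m from the base axis. Payload 3.8 kg.
Tool frame: the origin (TCP) lies at the very end of the fingers, on their centre line; the grasp point (between the pads) lies 19 mm behind it; z points along the fingers, y is the line along which they close (so a half turn about z gives the same grasp; the last joint's range is limited). The gripper opens to 85 mm and grips with 20 to 120 N. Pads are 22 mm wide; open, the fingers measure 114 mm over their backs; the gripper's body (76 mm by 85 mm) begins 54 mm behind the grasp point. The pads swing forward as they close: fully open they stand 13 mm farther back than shut.
Start: joints at [-1.322, 0.264, 1.604, -0, 1.274, -0.037], TCP at [0.19, -0.648, 0.203] pointing down, gripper open.
Joint ranges: [-2.63, 2.63], [-0.94, 2.18], [0.31, 2.57], [-1.31, 4.45], [0, 2.66], [-2.55, 2.55]. Speed limits (rad/s): [2.57, 2.57, 3.14, 3.14, 3.14, 3.14].

## Interface

Orientations are given as a rotation vector (axis times angle).
In Python, from workcell import monitor, viewer, job gives the robot as it stands. The module is installed in compiled form; this text tells all that it offers.
- The arm moves only by the tool step_arm, never from a script. Its argument "series" is one flat list of numbers, 4 for each row, row after row: the shift along the tool's x, y, z in m, then the turn about the tool's z in rad. A call has 1 to 8 rows; each row is the pose to reach, as a shift and turn from the pose commanded when the call began, along the tool's axes at that moment; what a row does not reach only later rows make up. A row lasts 1/8 s, in which the tool goes at most 62.5 mm and 10.7 degrees, less where a joint would pass 70% of its speed; a pose out of reach is approached as far as the arm can. A call with a gripper value outside its range is refused whole. "gripper" is the opening, from 0 (shut) to 1 (fully open), set as the call begins (left out, the last holds). The fingers move at their own pace and stop on an object; "newtons" is the grip in N (left out, the last holds). Time passes only in rows, so rows that repeat a pose let the fingers close. It gives the time, the measured TCP pose, the force, the opening and the grip force at its end, in the units of the state.
- monitor.read_state(): the state, without advancing time (a new reading comes with each control period).
- viewer.read_camera(name): name is "side" or "top" or "wrist"; returns a dict with "image" (400x640x3 uint8, red, green, blue), "intrinsics" (3x3 intrinsics, pixels), "T" (4x4, takes a point from camera to world coordinates); the wrist camera has in their place "hand_eye" (4x4, takes a point from camera to tool coordinates, whose origin is the TCP and whose axes are the flange's). Camera axes: x right, y up, looking along -z (the intrinsics and any distortion apply to the point x, -y, -z); pixel columns grow to the right and rows downward; lengths in m; the calibration is good to about 2 mm. A picture is of the moment at which its call begins: read the wrist's pose just before it. There is no depth.
- job.finish_job(): hands the job in; it is judged then, once.
Trained networks look in a picture, given as the dict that the camera call returned (one of the last four; its "shot" number tells which), for a name from the list of things; names that differ only in an ending like _2 or _b are one class to them, and where a whole thing is asked for, a point or a joint stands for the part that bears it (a point fixed in the world has none). Each returns a list of dicts, best first, with "score" (0 to 1); they miss things now and then, are a little off and sometimes report something else, mostly with a low value. They report only what shows in the picture. A call takes as long as a camera call. They do not tell look-alikes from the thing itself.
- viewer.boxes_of(picture, label): "extent" ([centre column, centre row, width, height] in pixels, round what is visible of it).
- viewer.spot_point(picture, label): "point" ([column, row] in pixels: a listed point, or the origin of a listed thing).
The state is a dict: "time": time; "q": joint angles; "joint_vel": joint speeds; "joint_torque": joint torques, N m; "tool_pos": TCP position; "tcp_rot": TCP orientation; "wrist_force": force on the tool from outside, world axes, zero at the start; "torque": the same for the moment, N m; "width": opening from 0.0 (shut) to 1.0 (fully open); "grip_force": force on a finger pad.
Only numpy, scipy, OpenCV 4.12 (cv2) and the standard library are available. Lean on these libraries where they do the work, as an engineer would, in place of code of your own. Each camera call takes 0.05 s, during which the arm holds its last target. There are 200 camera calls.

## Task

Clamp the small pot for one-handed opening: swing the folded crank handle fully upright, crank clockwise until the pot is firmly gripped between the jaw and the sprung pad (the crank grows clearly stiffer; stop well before the pad is squeezed to its end, so as not to crush the pot), then fold the handle fully back down onto its crank arm and let go with the pot still gripped. Work only by the crank and handle: do not touch the pot or the jaw, and leave the things around it standing where they are.

Things in the scene. Friction and masses are not known exactly. Their poses are not given: they have to be found in the camera images.
- crank_axis (a point): Point on the clamp's vertical crank axis, 74 mm above the table, level with the handle's hinge. The clamp is a wooden board 110 x 325 x 12 mm fixed to the table; at one end a white gear housing 88 x 92 mm, top 46 mm above the table, carries the crank. Site axes are the board's: y runs from the housing along the board to jaw, pot and tail stop; z is up.
- handle_hinge (a point): Centre of the level hinge pin between two cheeks (24 mm wide over the pin) at the outer end of the flat steel crank arm: 60 mm from the crank axis, 74 mm above the table. The arm is 12 mm wide, its top 63 mm above the table. The point turns with the crank; its x points from hinge to crank axis, y along the pin.
- handle_grip (a point): On the centre line of the handle's round black grip, 40 mm from the hinge pin. The grip is a sleeve 20 mm in diameter, 48 mm long (14 to 62 mm from the pin), that revolves freely. Folded, the handle lies level above the arm, pointing to the crank axis, centre line 74 mm above the table; swung out it stands straight up from the hinge. Site x points from hinge to tip.
- handle (a joint): Fold angle of the handle: 0 = folded flat on the arm, 1.57 = upright; a stop at 1.6. It stays where it is left (friction of about 1.5 N at the grip).
- crank (a joint): Crank angle, rad, growing clockwise from above (tightening), not wrapped; at 0 the arm points to the board's -x. 14 mm of jaw travel per rad. Turning it takes 6 N along the circle at the grip while idle (0.35 N m friction); once the pot bears on the pad this grows by 10 N per rad: 8.5 N at 12 N on the pot, 12 N at 25 N, 20 N at 60 N. Let go, it holds the jaw's force up to about 25 N.
- jaw: Moving jaw: aluminium plate 104 mm wide with two rubber pads in a shallow V, top 53 mm above the table, driven by the crank along the board's +y. Origin at the jaw's middle on the board's surface; the V touches the pot about there. 2.8 to 6.2 rad of cranking make the pot tight; the tail stop's place is not measured. Paused, the handle pushes back less hard than while turning, at times only half.
- pot: Round pot, 58 mm wide, 50 mm tall, loose on the board (12 mm up) between jaw and tail stop; origin at the centre of its underside. The jaw slides it against a rubber pad on the tail stop, whose spring yields 1 mm per 3 N and is squeezed to its end at 22 mm. Gripped by under 12 N the pot is loose, over 60 N it is crushed; cranking to about 35 N is right.
- salt_shaker: Glass salt shaker 44 mm wide, 90 mm tall, standing on the table in front of the board; origin at the centre of its underside.
- matchbox: Matchbox 36 x 53 x 14 mm lying on the table in front of the board; origin at the centre of its underside.
There are look-alikes about, which are no part of the job. There is more than one size of the pot; the job needs the largest.

How it is judged:
By the outcome, as a careful person would: the job done as asked, in the order asked, and still so for the second after the job is handed in, with the robot touching nothing.
It also fails if it takes over 72 s, if anything falls off the work surface, if the arm or the gripper's body presses on something with over 40 N, if the wrist force passes 120 N, or if a joint passes its speed limit or range.

## Working session

There is one attempt and no reset: what is moved stays moved. The work goes in short steps, Python scripts to look and compute and a tool call to move; the robot and the scene stay as the last step left them, time stands still between calls to the robot, and variables do not carry over. Pictures are saved under pics/ and viewed, at most 11 in all, crops included, and the job is handed in when it is done.

Besides the shell and the picture viewer there is one more tool, called as a command line: name --argument value ..., lists and objects as JSON in quotes. step_arm: Moves the arm, as the interface text tells. Its arguments: {"type":"object","properties":{"series":{"type":"array"},"gripper":{"type":"number"},"newtons":{"type":"number"}},"required":["series"]}

```bash
mkdir -p pics; cat > h.py <<'E'
import numpy as np, cv2
from scipy.spatial.transform import Rotation as R
from workcell import monitor, viewer, job
def cam(n):
    s=monitor.read_state(); p=viewer.read_camera(n)
    if 'T' in p: T=np.array(p['T'])
    else:
        W=np.eye(4);W[:3,:3]=R.from_rotvec(s['tcp_rot']).as_matrix();W[:3,3]=s['tool_pos'];T=W@np.array(p['hand_eye'])
    return p,T
def onz(p,T,uv,z):
    K=np.array(p['intrinsics']); d=np.linalg.inv(K)@[uv[0],uv[1],1]; d=T[:3,:3]@[d[0],-d[1],-d[2]]
    return T[:3,3]+d*(z-T[2,3])/d[2]
def proj(p,T,X):
    c=T[:3,:3].T@(np.array(X)-T[:3,3]); q=np.array(p['intrinsics'])@[c[0],-c[1],-c[2]]; return q[:2]/q[2]
def save(p,n): cv2.imwrite('pics/'+n,p['image'][:,:,::-1])
E
python3 - <<'E'
from h import *
Z=dict(crank_axis=.074,handle_hinge=.074,handle_grip=.074,jaw=.012,pot=.012,salt_shaker=0,matchbox=0)
for c in('top','side'):
    p,T=cam(c);save(p,c+'0.png');print(c,[k for k in p],T[:3,3].round(3))
    for l,z in Z.items():
        print(l,[(round(d['score'],2),np.round(d['point']).tolist(),onz(p,T,d['point'],z)[:2].round(3).tolist()) for d in viewer.spot_point(p,l)[:4]])
s=monitor.read_state();print(R.from_rotvec(s['tcp_rot']).as_matrix().round(2))
E
```

```text
top ['image', 'intrinsics', 'T', 'shot'] [0.234 0.187 0.926]
crank_axis [(0.79, [394.0, 152.0], [0.495, 0.061])]
handle_hinge [(0.79, [371.0, 167.0], [0.466, 0.107])]
handle_grip [(0.88, [388.0, 159.0], [0.483, 0.073])]
jaw [(0.58, [344.0, 161.0], [0.497, 0.155])]
pot [(0.83, [316.0, 165.0], [0.491, 0.213]), (0.79, [260.0, 222.0], [0.374, 0.325]), (0.54, [315.0, 261.0], [0.296, 0.216])]
salt_shaker [(0.71, [302.0, 219.0], [0.381, 0.241]), (0.16, [343.0, 162.0], [0.498, 0.158])]
matchbox [(0.71, [374.0, 212.0], [0.394, 0.096])]
side ['image', 'intrinsics', 'T', 'shot'] [0.396 0.855 0.569]
crank_axis [(0.58, [291.0, 171.0], [0.494, 0.087])]
handle_hinge [(0.64, [307.0, 182.0], [0.455, 0.127])]
handle_grip [(0.69, [292.0, 173.0], [0.489, 0.093])]
jaw [(0.89, [291.0, 214.0], [0.489, 0.158])]
pot [(0.94, [342.0, 280.0], [0.38, 0.338]), (0.81, [388.0, 239.0], [0.29, 0.226]), (0.63, [288.0, 216.0], [0.493, 0.165]), (0.62, [288.0, 231.0], [0.489, 0.211])]
salt_shaker [(0.7, [342.0, 248.0], [0.379, 0.243])]
matchbox [(0.59, [342.0, 203.0], [0.382, 0.095])]
[[ 0.96  0.28  0.  ]
 [ 0.28 -0.96 -0.  ]
 [ 0.    0.   -1.  ]]
```

View pics/top0.png

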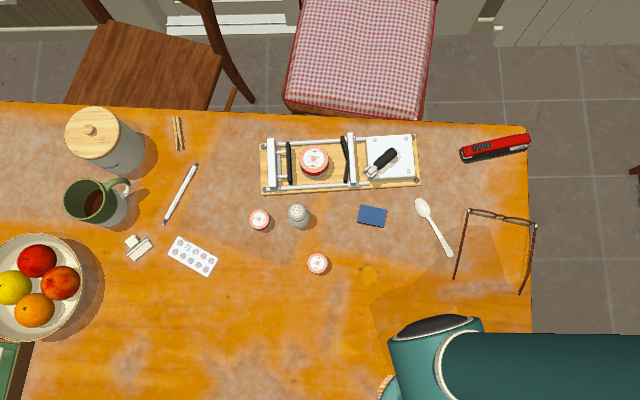

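View pics/side0.png

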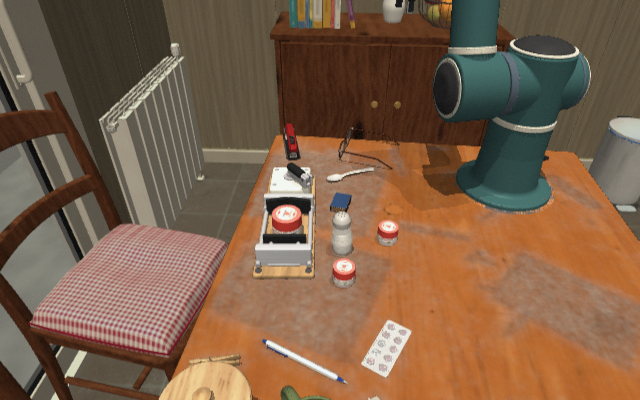

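The clamp runs along +y from its crank at about (0.49, 0.065), and the folded handle's hinge is towards the jaw. The largest pot is already between the jaws at top-picture (314,161). Next I'll move above the crank for a closer look.

step_arm --series '[0.033,-0.048,-0.008,-0.14,0.066,-0.096,-0.016,-0.28,0.099,-0.144,-0.024,-0.42,0.132,-0.192,-0.032,-0.56,0.165,-0.24,-0.04,-0.7,0.198,-0.288,-0.048,-0.84,0.231,-0.336,-0.056,-0.98,0.264,-0.384,-0.064,-1.12]'

```text
time: 1.8
tool_pos: [0.3356, -0.2031, 0.2673]
tcp_rot: [2.392, 2.035, 0.001]
wrist_force: [1.6, -0.2, 0.2]
width: 1.0
grip_force: 0.0
```

```bash
cat >> h.py <<'E'
def to_tool(X,yaw_y=None):
    "shift in tool axes to bring TCP to X; turn so tool y lies along world angle yaw_y"
    s=monitor.read_state();M=R.from_rotvec(s['tcp_rot']).as_matrix()
    d=M.T@(np.array(X)-s['tool_pos']); a=np.arctan2(M[1,1],M[0,1]); t=0
    if yaw_y is not None: t=-((yaw_y-a+np.pi/2)%np.pi-np.pi/2)
    print('t',round(s['time'],2),'pos',np.round(s['tool_pos'],4),'yang',round(a,3),'q6',round(s['q'][5],2),'F',np.round(s['wrist_force'],1),'w',round(s['width'],3),'-> shift',d.round(4),'turn',round(t,3))
E
python3 -c "
from h import *
to_tool([.43,.06,.3],.54)"
```

```text
t 1.8 pos [ 0.3356 -0.2031  0.2673] yang -0.161 q6 -0.45 F [ 1.6 -0.2  0.2] w 1.0 -> shift [ 0.2748  0.051  -0.0327] turn -0.701
```

step_arm --series '[0.055,0.01,-0.006,-0.14,0.11,0.02,-0.013,-0.28,0.165,0.03,-0.02,-0.42,0.22,0.04,-0.026,-0.56,0.275,0.051,-0.033,-0.7,0.275,0.051,-0.033,-0.7,0.275,0.051,-0.033,-0.7]' --gripper 0.6

```text
time: 2.68
tool_pos: [0.4305, 0.058, 0.2995]
tcp_rot: [-1.555, -2.73, 0.001]
wrist_force: [-0.4, -0.8, -0.7]
width: 0.602
grip_force: 0.0
```

```bash
python3 - <<'E'
from h import *
to_tool([.43,.06,.3],.54)
Z=dict(crank_axis=.074,handle_hinge=.074,handle_grip=.074,jaw=.012,pot=.012)
p,T=cam('wrist');save(p,'w1.png');print(T[:3,3].round(3))
for l,z in Z.items():
    print(l,[(round(d['score'],2),np.round(d['point']).tolist(),onz(p,T,d['point'],z)[:2].round(4).tolist()) for d in viewer.spot_point(p,l)[:3]])
E
```

```text
t 2.67 pos [0.4305 0.058  0.2995] yang 0.535 q6 -0.46 F [-0.4 -0.8 -0.7] w 0.602 -> shift [ 0.0019  0.0006 -0.0005] turn -0.005
[0.396 0.113 0.47 ]
crank_axis [(0.82, [366.0, 193.0], [0.4941, 0.0573])]
handle_hinge []
handle_grip [(0.83, [364.0, 177.0], [0.482, 0.0723]), (0.26, [306.0, 108.0], [0.3844, 0.1046])]
jaw [(0.71, [399.0, 116.0], [0.4903, 0.1558])]
pot [(0.67, [421.0, 75.0], [0.4861, 0.2108]), (0.43, [365.0, 188.0], [0.5042, 0.0543])]
```

View pics/w1.png

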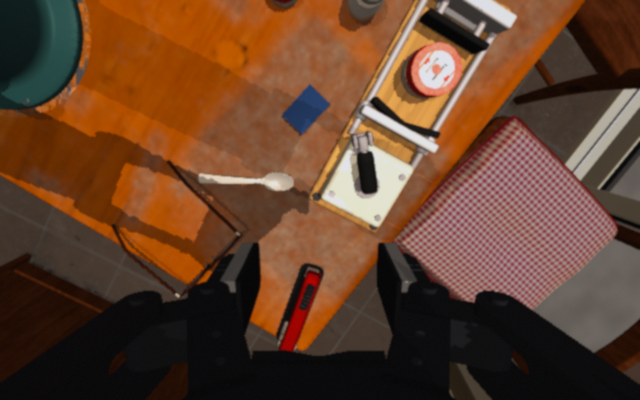

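The wrist picture shows the hinge cheeks at about (362,144), the grip running from (363,150) to (368,193), and the housing corners at about (313,195), (379,228) and (417,165). The jaw is at (399,125) and the pot at (435,70). I'll fix the geometry from these.

```bash
python3 - <<'E'
from h import *
p,T=cam('wrist')
im=p['image'][100:250,290:450]; cv2.imwrite('pics/w1c.png',cv2.resize(im,None,fx=5,fy=5,interpolation=cv2.INTER_CUBIC)[:600,:,::-1])
for n,uv in dict(hinge=(362,143),tip=(368,193)).items(): print(n,onz(p,T,uv,.074)[:2].round(4))
p,T=cam('top')
for l in('crank_axis','handle_hinge','handle_grip'): print(l,[(onz(p,T,d['point'],.074)[:2].round(4).tolist()) for d in viewer.spot_point(p,l)[:1]])
E
```

```text
hinge [0.4587 0.1031]
tip [0.4962 0.0573]
crank_axis [[0.4983, 0.0674]]
handle_hinge [[0.4581, 0.1037]]
handle_grip [[0.4836, 0.0748]]
```

View pics/w1c.png

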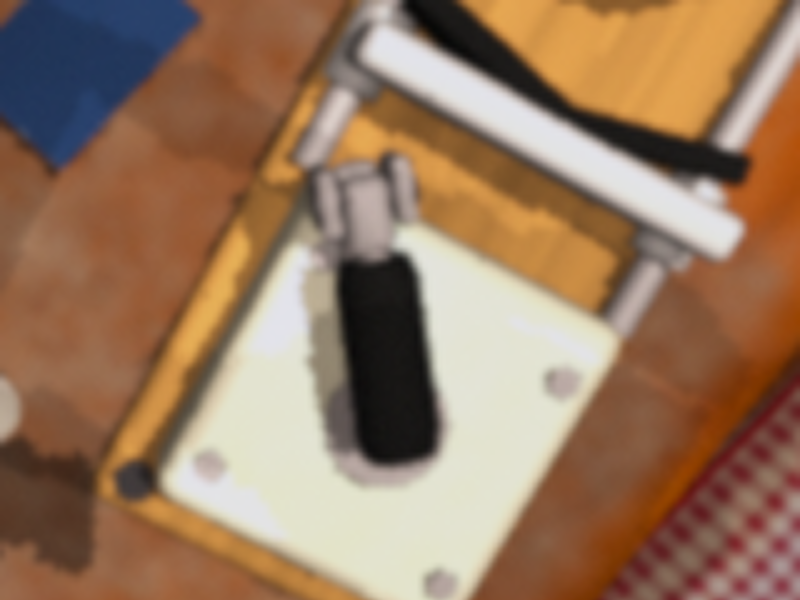

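The crop puts the hinge cheeks' centre at about (363,138.5) in full-picture pixels and the hub at about (368.5,190), with the grip end just short of the hub.

```bash
python3 - <<'E'
from h import *
p,T=cam('wrist')
h=onz(p,T,(363,138.5),.074)[:2];t=onz(p,T,(369.5,191),.074)[:2];hub=onz(p,T,(368.5,189.5),.062)[:2]
u=(t-h)/np.linalg.norm(t-h);print(h,t,hub,np.linalg.norm(t-h),u,np.arctan2(u[1],u[0]))
pin=np.arctan2(u[1],u[0])+np.pi/2
g=h+u*.046;print('g',g)
to_tool([*g,.13],pin);to_tool([*g,.056],pin)
E
```

```text
[0.45711972 0.10875136] [0.49660002 0.06112436] [0.49758339 0.06052507] 0.061862951331226886 [ 0.63818965 -0.76987919] -0.8786518266217221
g [0.48647644 0.07333692]
t 3.27 pos [0.4308 0.0579 0.2997] yang 0.534 q6 -0.46 F [0.4 0.1 0.7] w 0.601 -> shift [-0.0151  0.0558  0.1697] turn -0.158
t 3.27 pos [0.4308 0.0579 0.2997] yang 0.534 q6 -0.46 F [0.4 0.1 0.7] w 0.601 -> shift [-0.0151  0.0558  0.2437] turn -0.158
```

```bash
python3 -c "
from h import *
to_tool([.4847,.0743,.06],.692)"
```

```text
t 3.27 pos [0.4308 0.0579 0.2997] yang 0.534 q6 -0.46 F [0.4 0.1 0.7] w 0.601 -> shift [-0.0133  0.0547  0.2397] turn -0.158
```

step_arm --series '[-0.007,0.027,0.05,-0.08,-0.0133,0.0547,0.1,-0.158,-0.0133,0.0547,0.15,-0.158,-0.0133,0.0547,0.19,-0.158,-0.0133,0.0547,0.215,-0.158,-0.0133,0.0547,0.23,-0.158,-0.0133,0.0547,0.24,-0.158,-0.0133,0.0547,0.24,-0.158]' --gripper 0.6

```text
time: 4.28
tool_pos: [0.4847, 0.0746, 0.0597]
tcp_rot: [-1.335, -2.844, 0.0]
wrist_force: [-0.8, -0.5, 0.5]
width: 0.597
grip_force: 0.0
```

step_arm --series '[0,0,0,0,0,0,0,0,0,0,0,0,0,0,0,0,0,0,0,0]' --gripper 0 --newtons 25

```text
time: 4.9
tool_pos: [0.4846, 0.0746, 0.0597]
tcp_rot: [1.335, 2.844, 0.0]
wrist_force: [-0.1, -1.1, 0.2]
width: -0.002
grip_force: 0.0
```

```bash
python3 -c "
from h import *
to_tool([.4847,.0743,.06],.692);p,T=cam('wrist');save(p,'w2.png')"
```

```text
t 4.9 pos [0.4846 0.0746 0.0597] yang 0.693 q6 -0.59 F [-0.1 -1.1  0.2] w -0.002 -> shift [-0.0003 -0.0001 -0.0003] turn 0.001
```

View pics/w2.png

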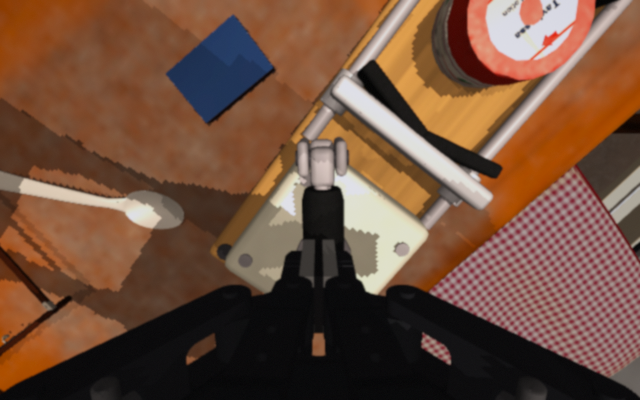

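The fingers shut on nothing. The picture shows the hinge at (322,158) and the grip running down from (322,190) to the fingers, which look to be past its tip. I'll re-measure from this close view.

```bash
python3 - <<'E'
from h import *
p,T=cam('wrist');s=monitor.read_state();print(T.round(3))
for z in(.06,.079,.074): print('tcp at',z,proj(p,T,[*s['tool_pos'][:2],z]).round())
for n,uv in dict(hinge=(322,158),grip0=(322,187),fingend=(320,275)).items(): print(n,onz(p,T,uv,.074)[:2].round(4))
for l in('crank_axis','handle_hinge','handle_grip'): print(l,[(round(d['score'],2),d['point'],onz(p,T,d['point'],.074)[:2].round(4).tolist()) for d in viewer.spot_point(p,l)[:2]])
E
```

```text
[[ 0.769 -0.617 -0.165  0.442]
 [ 0.639  0.743  0.2    0.123]
 [-0.001 -0.259  0.966  0.23 ]
 [ 0.     0.     0.     1.   ]]
tcp at 0.06 [322. 236.]
tcp at 0.079 [323. 250.]
tcp at 0.074 [322. 246.]
hinge [0.457  0.1072]
grip0 [0.4656 0.0969]
fingend [0.4936 0.0619]
crank_axis []
handle_hinge []
handle_grip [(0.62, [322.7, 242.8], [0.4836, 0.0759])]
```

```bash
python3 - <<'E'
from h import *
p,T=cam('wrist')
a=cv2.resize(p['image'][130:370,250:390],None,fx=2.5,fy=2.5,interpolation=cv2.INTER_CUBIC)
p,T=cam('side')
b=cv2.resize(p['image'][130:230,240:340],None,fx=4.4,fy=6,interpolation=cv2.INTER_CUBIC)
a=np.clip(a.astype(int)*2,0,255).astype(np.uint8)
cv2.imwrite('pics/c2.png',np.hstack([a,b])[:,:,::-1])
E
```

```text
(no output)
```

View pics/c2.png

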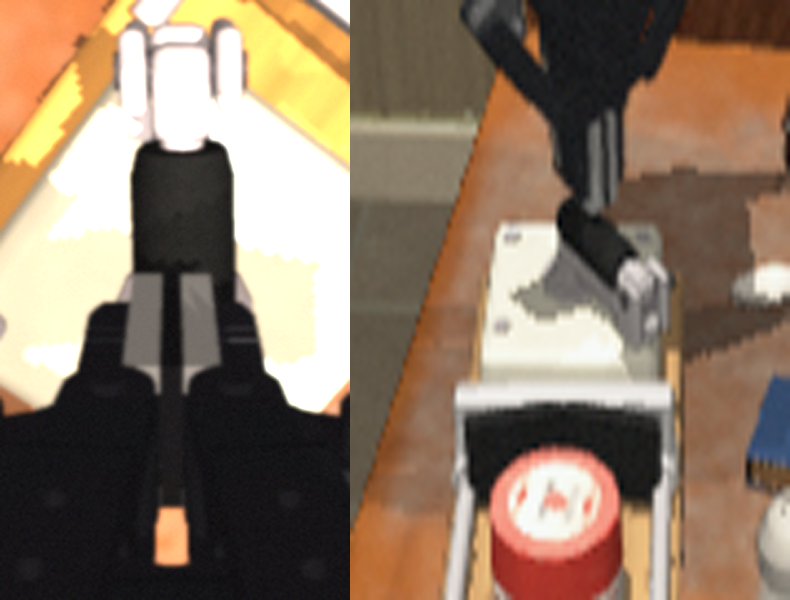

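```bash
python3 - <<'E'
from h import *
p,T=cam('side')
t=np.array([.4846,.0746]);u=np.array([.638,-.77]);h=np.array([.457,.107])
f=lambda X:(proj(p,T,X)-[240,130])*[4.4,6]+[350,0]
for z in(.06,.074,.085,.1,.12): print(z,f([*t,z]).round())
print('hinge',f([*h,.074]).round())
for a in(0,.2,.4,.6,.8): print('tip',a,f([*(h+u*.062*np.cos(a)),.074+.062*np.sin(a)]).round())
E
```

```text
0.06 [595. 262.]
0.074 [594. 230.]
0.085 [593. 204.]
0.1 [592. 168.]
0.12 [591. 119.]
hinge [645. 281.]
tip 0 [573. 206.]
tip 0.2 [573. 179.]
tip 0.4 [576. 155.]
tip 0.6 [582. 136.]
tip 0.8 [591. 121.]
```

step_arm --series '[0,0,0.002,0,0,0,0.003,0,0,0,0.004,0]'

```text
time: 5.68
tool_pos: [0.4846, 0.0746, 0.0555]
tcp_rot: [-1.335, -2.844, 0.0]
wrist_force: [0.4, -0.2, 0.5]
width: 0.002
grip_force: 0.0
```

step_arm --series '[0,0,-0.024,0,0,0,-0.044,0]'

```text
time: 5.92
tool_pos: [0.4845, 0.0746, 0.1]
tcp_rot: [-1.335, -2.843, 0.0]
wrist_force: [-0.1, 0.0, 0.3]
width: 0.001
grip_force: 0.0
```

```bash
python3 - <<'E'
from h import *
to_tool([.4847,.0743,.06],.692)
for c in('side','wrist'):
    p,T=cam(c);save(p,c+'3.png')
    print([(round(d['score'],2),np.round(d['point']),onz(p,T,d['point'],.074)[:2].round(4).tolist()) for d in viewer.spot_point(p,'handle_grip')[:2]])
a=cv2.resize(cv2.imread('pics/wrist3.png')[100:370,250:390],None,fx=2.2,fy=2.2);b=cv2.resize(cv2.imread('pics/side3.png')[130:230,240:340],None,fx=4.4,fy=5.94)
a=np.clip(a.astype(int)*2,0,255).astype(np.uint8)
cv2.imwrite('pics/c3.png',np.hstack([a,b]))
E
```

```text
t 5.92 pos [0.4845 0.0746 0.1   ] yang 0.693 q6 -0.59 F [-0.1  0.   0.3] w 0.001 -> shift [-0.0004  0.      0.04  ] turn 0.001
[(0.73, array([294., 172.]), [0.4875, 0.0877]), (0.29, array([341., 249.]), [0.3834, 0.3247])]
[(0.58, array([317., 214.]), [0.483, 0.0755])]
```

View pics/c3.png

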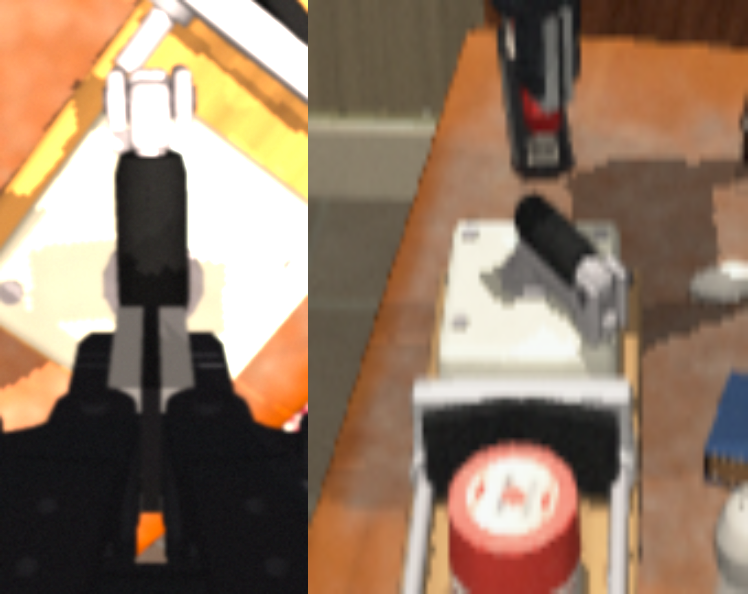

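In the side view, the dark block I took for the fingertips is the red knife behind them. The real fingertips look about 25 mm higher than the TCP reading implies, so I'll probe downwards gently with the fingers shut.

step_arm --series '[0,0,0.03,0,0,0,0.044,0,0,0,0.047,0,0,0,0.049,0,0,0,0.049,0]'

```text
time: 6.75
tool_pos: [0.4861, 0.0768, 0.0534]
tcp_rot: [1.337, 2.843, 0.007]
wrist_force: [-5.2, 6.4, 18.9]
width: 0.0
grip_force: 9.3
```

step_arm --series '[0,0,-0.012,0,0,0,-0.012,0,0,0,-0.012,0,0,0,-0.012,0]' --gripper 0.6

```text
time: 7.25
tool_pos: [0.4839, 0.0743, 0.0617]
tcp_rot: [-1.335, -2.842, 0.002]
wrist_force: [-0.6, -0.7, -0.2]
width: 0.603
grip_force: 0.0
```

step_arm --series '[0,0,0.01,0,0,0,0.014,0,0,0,0.018,0,0,0,0.02,0]'

```text
time: 7.75
tool_pos: [0.4844, 0.0745, 0.0422]
tcp_rot: [-1.335, -2.843, 0.001]
wrist_force: [0.4, -0.3, 0.7]
width: 0.604
grip_force: 0.0
```

step_arm --series '[0,0,0.003,0,0,0,0.006,0,0,0,0.006,0]'

```text
time: 8.12
tool_pos: [0.4844, 0.0745, 0.0364]
tcp_rot: [-1.335, -2.843, 0.0]
wrist_force: [-0.1, -0.2, -0.1]
width: 0.598
grip_force: 0.0
```

step_arm --series '[0,0,0,0,0,0,0,0,0,0,0,0,0,0,0,0]' --gripper 0 --newtons 25

```text
time: 8.62
tool_pos: [0.4863, 0.0754, 0.0373]
tcp_rot: [1.334, 2.842, 0.004]
wrist_force: [3.2, 3.6, -2.0]
width: 0.22
grip_force: 28.4
```

The fingers now hold the grip (opening about 19 mm). Next I'll swing it up along the arc; tool +x points to the hinge.

step_arm --series '[0.0009,0.001,-0.0085,0,0.0034,0.002,-0.0167,0,0.0075,0.002,-0.0243,0,0.013,0.002,-0.0308,0,0.0198,0.002,-0.0362,0,0.0198,0.002,-0.0362,0]'

```text
time: 9.38
tool_pos: [0.4732, 0.0913, 0.0736]
tcp_rot: [1.334, 2.844, -0.0]
wrist_force: [2.5, -0.1, -3.9]
width: 0.221
grip_force: 25.4
```

step_arm --series '[0.0076,0,-0.0039,0,0.0159,0,-0.0062,0,0.0232,0,-0.0068,0,0.0262,0,-0.0068,0,0.0272,0,-0.0068,0,0.0272,0,-0.0068,0]'

```text
time: 10.12
tool_pos: [0.4579, 0.1101, 0.0822]
tcp_rot: [1.332, 2.84, -0.003]
wrist_force: [1.3, -8.5, 6.3]
width: 0.221
grip_force: 25.1
```

```bash
python3 - <<'E'
from h import *
to_tool([.457,.107,.08],.692)
p,T=cam('wrist');save(p,'w4.png')
q,T=cam('side');save(q,'s4.png')
a=cv2.resize(p['image'][60:330,230:410],None,fx=2.2,fy=2.2);b=cv2.resize(q['image'][110:230,250:340],None,fx=4.4,fy=4.95)
cv2.imwrite('pics/c4.png',np.hstack([np.clip(a.astype(int)*2,0,255).astype(np.uint8),b])[:,:,::-1])
E
```

```text
t 10.12 pos [0.4579 0.1101 0.0822] yang 0.694 q6 -0.5 F [ 1.3 -8.5  6.3] w 0.221 -> shift [-0.0018 -0.0027  0.0022] turn 0.002
```

View pics/c4.png

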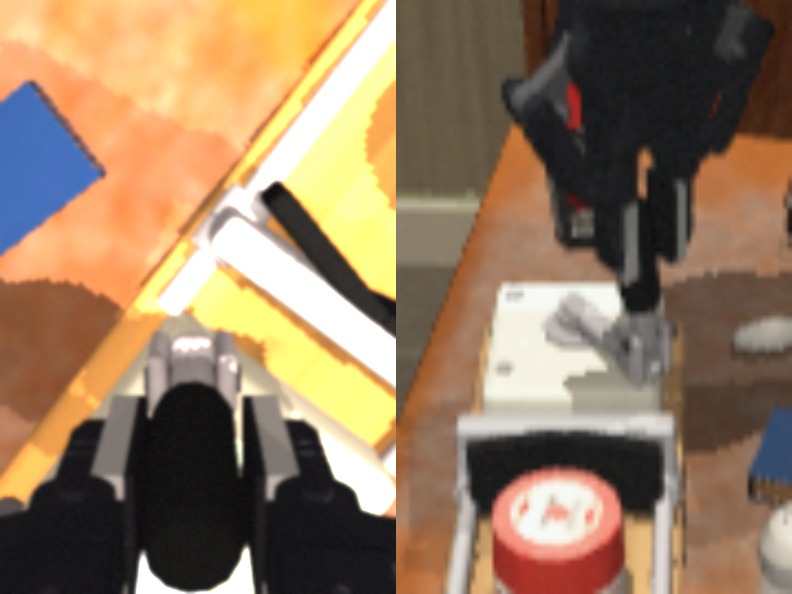

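The handle stands upright between the fingers, with the bare arm below it. Now I'll crank clockwise: tool y is the tangent and tool −x points to the axis.

step_arm --series '[-0.0042,0.0119,0,0,-0.0077,0.0234,0,0,-0.0135,0.0339,0,0,-0.0212,0.043,0,0,-0.0306,0.0505,0,0,-0.0413,0.0559,0,0,-0.0528,0.0591,0,0,-0.0648,0.06,0,0]' --newtons 50

```text
time: 11.22
tool_pos: [0.5427, 0.1014, 0.082]
tcp_rot: [-1.334, -2.841, 0.0]
wrist_force: [-8.4, 2.8, 11.9]
width: 0.208
grip_force: 48.6
```

```bash
cat >> h.py <<'E'
def crank(A=(.4963,.0618)):
    s=monitor.read_state();d=np.array(s['tool_pos'][:2])-A;r=np.linalg.norm(d);n=d/r;F=np.array(s['wrist_force'])
    print('t',round(s['time'],2),'r',r.round(4),'alpha',round((2.263-np.arctan2(d[1],d[0]))%(2*np.pi),3),'Frad',(F[:2]@n).round(1),'Ftan cw',(F[:2]@[n[1],-n[0]]).round(1),'Fz',F[2].round(1),'z',round(s['tool_pos'][2],4),'w',round(s['width'],3),'g',round(s['grip_force']))
E
python3 - <<'E'
from h import *
crank();p,T=cam('top')
print([(l,round(d['score'],2),onz(p,T,d['point'],.012)[:2].round(4)) for l in('jaw','pot') for d in viewer.spot_point(p,l)[:1]])
E
```

```text
t 11.22 r 0.0609 alpha 1.557 Frad -4.6 Ftan cw -7.6 Fz 11.9 z 0.082 w 0.208 g 49
[('jaw', 0.78, array([0.4845, 0.1815])), ('pot', 0.89, array([0.2927, 0.2133]))]
```

step_arm --series '[-0.0119,-0.0015,-0.001,0,-0.0232,-0.0054,-0.0015,0,-0.0336,-0.0115,-0.0015,0,-0.0425,-0.0194,-0.0015,0]'

```text
time: 11.88
tool_pos: [0.5517, 0.0572, 0.082]
tcp_rot: [-1.332, -2.834, 0.001]
wrist_force: [-12.3, 7.9, 10.7]
width: 0.208
grip_force: 49.3
```

```bash
python3 - <<'E'
from h import *
crank();p,T=cam('top')
print([(l,round(d['score'],2),onz(p,T,d['point'],.012)[:2].round(4)) for l in('jaw','pot') for d in viewer.spot_point(p,l)[:3]])
E
```

```text
t 11.88 r 0.0556 alpha 2.345 Frad -12.9 Ftan cw -6.8 Fz 10.7 z 0.082 w 0.208 g 49
[('jaw', 0.67, array([0.4904, 0.1942])), ('jaw', 0.41, array([0.5247, 0.0614])), ('pot', 0.96, array([0.3734, 0.3253])), ('pot', 0.62, array([0.2913, 0.2135]))]
```

step_arm --series '[-0.002,-0.007,-0.001,0,-0.0053,-0.0119,-0.002,0,-0.008,-0.0175,-0.002,0,-0.0104,-0.0227,-0.002,0]'

```text
time: 12.52
tool_pos: [0.5419, 0.0355, 0.0823]
tcp_rot: [-1.333, -2.836, -0.002]
wrist_force: [-3.8, 9.3, -3.4]
width: 0.208
grip_force: 49.5
```

```bash
python3 - <<'E'
from h import *
crank();crank((.4945,.0625));p,T=cam('top')
print([(l,round(d['score'],2),onz(p,T,d['point'],.012)[:2].round(4)) for l in('jaw','pot') for d in viewer.spot_point(p,l)[:3]])
E
```

```text
t 12.53 r 0.0526 alpha 2.786 Frad -8.0 Ftan cw -6.2 Fz -3.4 z 0.0823 w 0.208 g 49
t 12.53 r 0.0545 alpha 2.78 Frad -7.9 Ftan cw -6.2 Fz -3.4 z 0.0823 w 0.208 g 49
[('jaw', 0.63, array([0.4962, 0.204 ])), ('pot', 0.96, array([0.4927, 0.226 ])), ('pot', 0.72, array([0.2918, 0.209 ])), ('pot', 0.54, array([0.3733, 0.3279]))]
```

```bash
python3 - <<'E'
from h import *
for c in('wrist','side'):
    p,T=cam(c);save(p,c+'5.png')
    for l,z in(('handle_hinge',.074),('crank_axis',.074),('handle_grip',.114)): print(c,l,[(round(d['score'],2),np.round(d['point']),onz(p,T,d['point'],z)[:2].round(4).tolist()) for d in viewer.spot_point(p,l)[:2]])
q=cv2.imread('pics/wrist5.png');a=cv2.resize(q[60:380,180:460],None,fx=1.85,fy=1.85);cv2.imwrite('pics/c5.png',np.clip(a.astype(int)*2,0,255).astype(np.uint8))
E
```

```text
wrist handle_hinge [(0.68, array([320., 243.]), [0.5453, 0.0283])]
wrist crank_axis [(0.76, array([286., 140.]), [0.4958, 0.0606])]
wrist handle_grip [(0.9, array([319., 283.]), [0.5469, 0.0257])]
side handle_hinge [(0.76, array([271., 157.]), [0.544, 0.0303])]
side crank_axis [(0.86, array([289., 167.]), [0.4992, 0.0689])]
side handle_grip [(0.46, array([266., 141.]), [0.5519, 0.0292])]
```

View pics/c5.png

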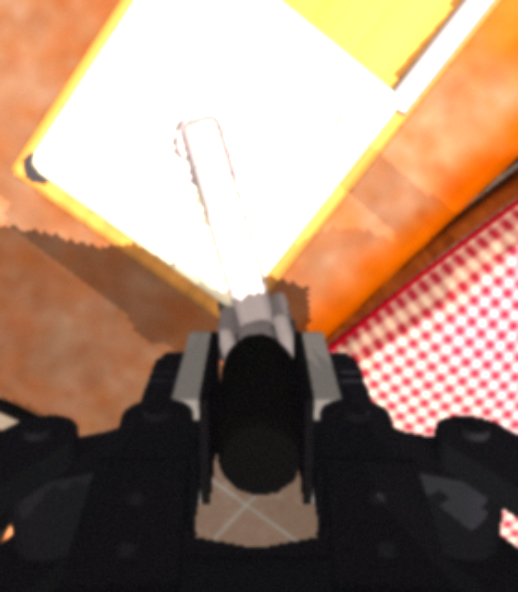

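The picture shows the grip has slid about 7 mm along the pads, towards their outer edge. I'll re-centre: open a little, move to the hinge, align with the pin and re-grip.

```bash
python3 -c "
from h import *
to_tool([.5464,.0285,.0823],.993)"
```

```text
t 13.07 pos [0.5414 0.0351 0.0823] yang 0.692 q6 -0.68 F [-3.3  6.3 -1.6] w 0.209 -> shift [-0.0082 -0.0004 -0.    ] turn -0.301
```

step_arm --series '[-0.002,0,0,-0.1,-0.004,0,0,-0.2,-0.006,0,0,-0.3,-0.006,0,0,-0.3]' --gripper 0.42

```text
time: 13.58
tool_pos: [0.5487, 0.0285, 0.0839]
tcp_rot: [-0.897, -3.01, -0.0]
wrist_force: [0.5, -0.7, 0.7]
width: 0.418
grip_force: 0.0
```

```bash
python3 - <<'E'
from h import *
to_tool([.5464,.0285,.0823],.993)
p,T=cam('wrist')
for l,z in(('handle_hinge',.074),('crank_axis',.074),('handle_grip',.114)): print(l,[(round(d['score'],2),np.round(d['point']),onz(p,T,d['point'],z)[:2].round(4).tolist()) for d in viewer.spot_point(p,l)[:1]])
E
```

```text
t 13.57 pos [0.5487 0.0285 0.0839] yang 0.991 q6 -0.99 F [ 0.5 -0.7  0.7] w 0.418 -> shift [ 0.002  -0.0012  0.0016] turn -0.002
handle_hinge [(0.88, array([318., 225.]), [0.5448, 0.028])]
crank_axis [(0.77, array([317., 113.]), [0.4949, 0.0605])]
handle_grip [(0.58, array([316., 261.]), [0.5468, 0.026])]
```

step_arm --series '[0.0014,-0.0018,0,0,0.0014,-0.0018,0,0,0.0014,-0.0018,0,0,0.0014,-0.0018,0,0]' --gripper 0 --newtons 60

```text
time: 14.28
tool_pos: [0.5472, 0.0279, 0.0837]
tcp_rot: [0.895, 3.011, 0.001]
wrist_force: [-0.3, 2.1, 4.7]
width: 0.207
grip_force: 59.0
```

```bash
python3 -c "
from h import *
crank((.4955,.061));to_tool([.5462,.0272,.084],.993)"
```

```text
t 14.28 r 0.0614 alpha 2.833 Frad -1.4 Ftan cw -1.6 Fz 4.7 z 0.0837 w 0.207 g 59
t 14.28 pos [0.5472 0.0279 0.0837] yang 0.993 q6 -0.99 F [-0.3  2.1  4.7] w 0.207 -> shift [ 0.0005 -0.0011 -0.0003] turn -0.0
```

step_arm --series '[0.0003,-0.0061,0,0.1,0.0012,-0.0121,0,0.2,0.0027,-0.018,0,0.3,0.0048,-0.0238,0,0.4]'

```text
time: 14.78
tool_pos: [0.5309, 0.0118, 0.0837]
tcp_rot: [1.481, 2.77, 0.006]
wrist_force: [3.0, 8.3, 2.0]
width: 0.21
grip_force: 58.9
```

```bash
python3 - <<'E'
from h import *
crank((.4955,.061));p,T=cam('top')
print([(l,round(d['score'],2),onz(p,T,d['point'],.012)[:2].round(4)) for l in('jaw','pot') for d in viewer.spot_point(p,l)[:3]])
E
```

```text
t 14.78 r 0.0606 alpha 3.211 Frad -5.0 Ftan cw -7.3 Fz 2.0 z 0.0837 w 0.21 g 59
[('jaw', 0.66, array([0.3793, 0.2417])), ('jaw', 0.64, array([0.4897, 0.2035])), ('pot', 0.7, array([0.2936, 0.2129])), ('pot', 0.67, array([0.4911, 0.2315])), ('pot', 0.66, array([0.3756, 0.3209]))]
```

step_arm --series '[0.0008,-0.0061,0,0.1,0.0022,-0.0121,0,0.2,0.0037,-0.018,0,0.3]'

```text
time: 15.3
tool_pos: [0.5146, 0.0043, 0.0837]
tcp_rot: [1.877, 2.517, 0.006]
wrist_force: [4.6, 7.0, 0.3]
width: 0.204
grip_force: 58.7
```

```bash
python3 - <<'E'
from h import *
crank((.4955,.061))
E
```

```text
t 15.3 r 0.0598 alpha 3.508 Frad -5.2 Ftan cw -6.6 Fz 0.3 z 0.0837 w 0.204 g 59
```

step_arm --series '[0.0003,-0.0061,0,0.1,0.0012,-0.0121,0,0.2,0.0027,-0.018,0,0.3]'

```text
time: 15.68
tool_pos: [0.4975, 0.0018, 0.0838]
tcp_rot: [2.232, 2.207, 0.009]
wrist_force: [7.6, 5.9, -3.0]
width: 0.208
grip_force: 58.6
```

```bash
python3 - <<'E'
from h import *
crank((.4955,.061));p,T=cam('top')
print([(l,round(d['score'],2),onz(p,T,d['point'],.012)[:2].round(4)) for l in('jaw','pot') for d in viewer.spot_point(p,l)[:3]])
E
```

```text
t 15.68 r 0.0592 alpha 3.8 Frad -5.7 Ftan cw -7.8 Fz -3.0 z 0.0838 w 0.208 g 59
[('jaw', 0.64, array([0.5007, 0.2144])), ('jaw', 0.54, array([0.4869, 0.234 ])), ('pot', 0.85, array([0.3748, 0.3219])), ('pot', 0.66, array([0.4884, 0.2326])), ('pot', 0.6, array([0.2955, 0.2082]))]
```

step_arm --series '[0.0008,-0.0061,0,0.1,0.0022,-0.0121,0,0.2,0.0037,-0.018,0,0.3]'

```text
time: 16.2
tool_pos: [0.4808, 0.0042, 0.0838]
tcp_rot: [2.534, 1.848, 0.011]
wrist_force: [10.5, 0.6, -6.8]
width: 0.209
grip_force: 58.7
```

```bash
python3 - <<'E'
from h import *
crank((.4955,.061))
E
```

```text
t 16.2 r 0.0586 alpha 4.086 Frad -3.2 Ftan cw -10.0 Fz -6.8 z 0.0838 w 0.209 g 59
```

step_arm --series '[0.0008,-0.0061,0,0.1,0.0017,-0.0121,0,0.2]'

```text
time: 16.45
tool_pos: [0.4704, 0.0084, 0.0839]
tcp_rot: [2.704, 1.586, 0.011]
wrist_force: [12.5, -3.4, -7.6]
width: 0.211
grip_force: 58.7
```

```bash
python3 - <<'E'
from h import *
crank((.4955,.061));p,T=cam('top')
print([(l,round(d['score'],2),onz(p,T,d['point'],.012)[:2].round(4)) for l in('jaw','pot') for d in viewer.spot_point(p,l)[:3]])
E
```

```text
t 16.45 r 0.0583 alpha 4.28 Frad -2.4 Ftan cw -12.7 Fz -7.6 z 0.0839 w 0.211 g 59
[('jaw', 0.6, array([0.4935, 0.2159])), ('pot', 0.93, array([0.3717, 0.328 ])), ('pot', 0.76, array([0.4896, 0.2451])), ('pot', 0.66, array([0.2897, 0.2082]))]
```

Stiffness is rising at about 10 N per rad, so contact came at about 3.7 rad. About 0.2 rad more should give roughly 35 N.

step_arm --series '[0.0008,-0.0061,0,0.1,0.0017,-0.0121,0,0.2]'

```text
time: 16.85
tool_pos: [0.4606, 0.0146, 0.0839]
tcp_rot: [2.847, 1.308, 0.011]
wrist_force: [11.3, -8.0, -7.5]
width: 0.205
grip_force: 59.1
```

```bash
python3 - <<'E'
from h import *
crank((.4955,.061));to_tool([.46,.01,.08]);p,T=cam('wrist')
for l,z in(('handle_hinge',.074),('crank_axis',.074),('handle_grip',.114)): print(l,[(round(d['score'],2),np.round(d['point']),onz(p,T,d['point'],z)[:2].round(4).tolist()) for d in viewer.spot_point(p,l)[:1]])
E
```

```text
t 16.85 r 0.0581 alpha 4.477 Frad -0.4 Ftan cw -13.8 Fz -7.5 z 0.0839 w 0.205 g 59
t 16.85 pos [0.4606 0.0146 0.0839] yang -0.709 q6 0.69 F [11.3 -8.  -7.5] w 0.205 -> shift [-0.0039  0.0024  0.0039] turn 0
handle_hinge []
crank_axis [(0.85, array([309., 117.]), [0.4954, 0.0621])]
handle_grip [(0.89, array([321., 262.]), [0.4596, 0.0116])]
```

step_arm --series '[0,0.003,0,-0.05,0.0003,0.006,0,-0.1,0.0003,0.006,0,-0.1]'

```text
time: 17.42
tool_pos: [0.4623, 0.013, 0.0837]
tcp_rot: [2.783, 1.454, 0.004]
wrist_force: [4.7, 0.5, 1.6]
width: 0.208
grip_force: 60.0
```

```bash
python3 - <<'E'
from h import *
crank((.4955,.0615))
E
```

```text
t 17.43 r 0.0587 alpha 4.434 Frad -3.1 Ftan cw -3.6 Fz 1.6 z 0.0837 w 0.208 g 60
```

step_arm --series '[0,0.002,0,0,0,0.002,0,0,0.0079,0.002,0.0007,0,0.0168,0.002,0.0032,0,0.0251,0.002,0.0074,0,0.0324,0.002,0.0131,0,0.0384,0.002,0.0202,0,0.0384,0.002,0.0202,0]' --newtons 22

```text
time: 18.42
tool_pos: [0.4876, 0.0446, 0.0666]
tcp_rot: [2.781, 1.456, 0.008]
wrist_force: [0.4, 4.9, 20.9]
width: 0.207
grip_force: 65.4
```

```bash
python3 - <<'E'
from h import *
to_tool([.4955,.0615,.0372])
E
```

```text
t 18.43 pos [0.4876 0.0446 0.0666] yang -0.606 q6 0.65 F [ 0.4  4.9 20.9] w 0.207 -> shift [ 0.0182 -0.0033  0.0295] turn 0
```

step_arm --series '[0.003,0,0.001,0,0.0065,0,0.007,0,0.0085,0,0.015,0,0.009,0,0.02,0,0.009,0,0.02,0]'

```text
time: 19.05
tool_pos: [0.4943, 0.0553, 0.0467]
tcp_rot: [-2.783, -1.454, -0.017]
wrist_force: [4.4, 16.8, 13.8]
width: 0.205
grip_force: 63.6
```

```bash
python3 - <<'E'
from h import *
to_tool([.4955,.0615,.0372])
E
```

```text
t 19.05 pos [0.4943 0.0553 0.0467] yang -0.608 q6 0.66 F [ 4.4 16.8 13.8] w 0.205 -> shift [ 0.0057 -0.0026  0.0095] turn 0
```

step_arm --series '[0.003,0,0.002,0,0.004,0,0.006,0,0.004,0,0.009,0,0.004,0,0.01,0,0.004,0,0.01,0]'

```text
time: 19.68
tool_pos: [0.4955, 0.0576, 0.0359]
tcp_rot: [-2.783, -1.455, -0.013]
wrist_force: [4.3, 13.5, 11.8]
width: 0.205
grip_force: 63.5
```

```bash
python3 - <<'E'
from h import *
to_tool([.4955,.0615,.0372])
E
```

```text
t 19.68 pos [0.4955 0.0576 0.0359] yang -0.607 q6 0.67 F [ 4.3 13.5 11.8] w 0.205 -> shift [ 0.0032 -0.0022 -0.0013] turn 0
```

step_arm --series '[0,0,0,0,0,0,0,0,0,0,-0.02,0,0,0,-0.06,0,-0.008,0.002,-0.06,0]' --gripper 0.6

```text
time: 20.3
tool_pos: [0.4907, 0.0464, 0.0953]
tcp_rot: [2.782, 1.455, 0.006]
wrist_force: [1.1, 1.1, 0.1]
width: 0.599
grip_force: 0.0
```

```bash
python3 - <<'E'
from h import *
p,T=cam('wrist');save(p,'w6.png')
for l,z in(('handle_hinge',.074),('crank_axis',.074),('handle_grip',.074)): print(l,[(round(d['score'],2),np.round(d['point']),onz(p,T,d['point'],z)[:2].round(4).tolist()) for d in viewer.spot_point(p,l)[:1]])
to_tool([.484,.044,.06])
q,T=cam('side');a=cv2.resize(p['image'],(480,300));b=cv2.resize(q['image'][120:250,240:340],(300,390));c=np.zeros((390,780,3),np.uint8);c[:300,:480]=a;c[:,480:]=b;cv2.imwrite('pics/c6.png',c[:,:,::-1])
E
```

```text
handle_hinge [(0.66, array([324., 284.]), [0.47, 0.0099])]
crank_axis [(0.88, array([307., 192.]), [0.4952, 0.0639])]
handle_grip [(0.76, array([314., 230.]), [0.4851, 0.0423])]
t 20.5 pos [0.487  0.0463 0.0912] yang -0.608 q6 0.65 F [ 0.  -0.1  0. ] w 0.6 -> shift [-0.0035 -0.0011  0.0312] turn 0
```

View pics/c6.png

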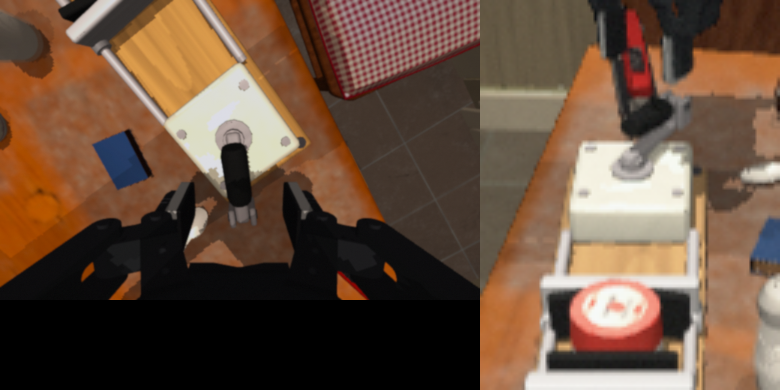

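The handle sprang partway up when I let go: in the side crop it leans over the bare arm. The crank has settled back to about 4.27 rad, roughly 24 N, and the pot sits between jaw and pad. I'll press the handle down from above with shut fingers.

```bash
python3 - <<'E'
from h import *
to_tool([.4835,.039,.125],-.437);to_tool([.489,.0506,.053],-.437)
E
```

```text
t 20.55 pos [0.4871 0.0465 0.0912] yang -0.608 q6 0.65 F [-0.3  0.2  0.3] w 0.602 -> shift [-0.0082  0.0012 -0.0338] turn -0.171
t 20.55 pos [0.4871 0.0465 0.0912] yang -0.608 q6 0.65 F [-0.3  0.2  0.3] w 0.602 -> shift [ 0.0046 -0.0007  0.0382] turn -0.171
```

step_arm --series '[0,0,-0.034,-0.08,-0.008,0.001,-0.034,-0.17,-0.008,0.001,-0.034,-0.17,-0.008,0.001,-0.034,-0.17]' --gripper 0.6

```text
time: 21.05
tool_pos: [0.4842, 0.0397, 0.1258]
tcp_rot: [-2.65, -1.684, 0.003]
wrist_force: [-0.6, -0.9, -0.6]
width: 0.601
grip_force: 0.0
```

step_arm --series '[0,0,0,0,0,0,0,0,0,0,0,0,0,0,0,0]' --gripper 0

```text
time: 21.55
tool_pos: [0.4851, 0.0397, 0.127]
tcp_rot: [2.65, 1.687, -0.0]
wrist_force: [1.4, 0.4, 0.2]
width: 0.001
grip_force: 0.0
```

step_arm --series '[0,0,0.01,0,0,0,0.02,0,0.002,0,0.03,0,0.004,0,0.037,0,0.006,0,0.044,0]'

```text
time: 22.18
tool_pos: [0.4876, 0.0452, 0.0823]
tcp_rot: [-2.65, -1.687, 0.0]
wrist_force: [-0.4, 0.0, -0.4]
width: 0.0
grip_force: 0.0
```

step_arm --series '[0.001,0,0.007,0,0.002,0,0.013,0,0.003,0,0.019,0,0.004,0,0.024,0]'

```text
time: 22.68
tool_pos: [0.4897, 0.0489, 0.0589]
tcp_rot: [2.65, 1.687, 0.001]
wrist_force: [0.8, 1.0, 1.4]
width: -0.002
grip_force: 0.6
```

step_arm --series '[0,0,0.002,0,0,0,0.004,0,0,0,0.005,0]'

```text
time: 23.05
tool_pos: [0.4903, 0.0488, 0.0548]
tcp_rot: [2.649, 1.687, 0.003]
wrist_force: [1.0, 1.2, 6.6]
width: 0.001
grip_force: 3.2
```

step_arm --series '[0,0,0.002,0,0,0,0.003,0,0,0,0.003,0]'

```text
time: 23.42
tool_pos: [0.4922, 0.0482, 0.054]
tcp_rot: [2.647, 1.686, 0.006]
wrist_force: [-0.7, -1.1, 13.0]
width: 0.002
grip_force: 6.8
```

step_arm --series '[0,0,-0.02,0,0,0,-0.07,0,-0.03,0,-0.12,0,-0.05,0,-0.16,0]'

```text
time: 23.92
tool_pos: [0.4676, 0.0024, 0.2128]
tcp_rot: [2.649, 1.687, -0.0]
wrist_force: [1.0, 0.1, -0.9]
width: 0.001
grip_force: 0.0
```

```bash
python3 - <<'E'
from h import *
p,T=cam('wrist');save(p,'w7.png')
for l,z in(('handle_hinge',.074),('crank_axis',.074),('handle_grip',.074)): print(l,[(round(d['score'],2),np.round(d['point']),onz(p,T,d['point'],z)[:2].round(4).tolist()) for d in viewer.spot_point(p,l)[:1]])
to_tool([.484,.044,.06])
q,T=cam('side');save(q,'s7.png')
for l,z in(('handle_hinge',.074),('crank_axis',.074),('handle_grip',.074),('pot',.012),('jaw',.012),('salt_shaker',0),('matchbox',0)): print(l,[(round(d['score'],2),np.round(d['point']),onz(q,T,d['point'],z)[:2].round(4).tolist()) for d in viewer.spot_point(q,l)[:3]])
a=cv2.resize(p['image'],(480,300));b=cv2.resize(q['image'][120:250,240:340],(300,390));c=np.zeros((390,780,3),np.uint8);c[:300,:480]=a;c[:,480:]=b;cv2.imwrite('pics/c7.png',c[:,:,::-1])
E
```

```text
handle_hinge [(0.92, array([315., 172.]), [0.4677, 0.0095])]
crank_axis [(0.89, array([314., 105.]), [0.4915, 0.0629])]
handle_grip [(0.79, array([317., 128.]), [0.4857, 0.0441])]
t 24.12 pos [0.4683 0.0029 0.2116] yang -0.438 q6 0.39 F [-0.2 -0.6 -0.2] w 0.004 -> shift [ 0.0438 -0.0034  0.1516] turn 0
handle_hinge [(0.89, array([306., 155.]), [0.4666, 0.0179])]
crank_axis [(0.63, array([292., 168.]), [0.4921, 0.0739])]
handle_grip [(0.67, array([293., 166.]), [0.4916, 0.0656])]
pot [(0.96, array([345., 280.]), [0.3751, 0.3366]), (0.85, array([387., 241.]), [0.2926, 0.2308]), (0.59, array([287., 239.]), [0.4872, 0.2363])]
jaw []
salt_shaker [(0.93, array([341., 249.]), [0.3822, 0.2448])]
matchbox [(0.84, array([342., 204.]), [0.3809, 0.1023])]
```

View pics/c7.png

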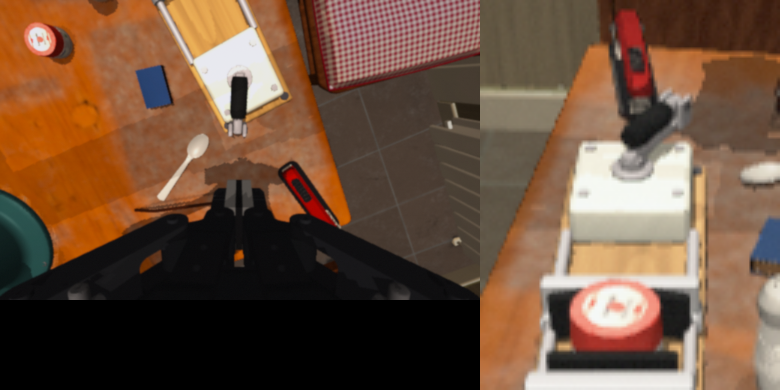

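```bash
python3 - <<'E'
from h import *
p,T=cam('side');h=np.array([.4688,.0095]);A=np.array([.494,.062]);u=(A-h)/np.linalg.norm(A-h)
print('hinge',proj(p,T,[*h,.074]).round(1),'hub',proj(p,T,[*A,.063]).round(1),proj(p,T,[*A,.046]).round(1))
for a in(0,.1,.2,.3,.45,.6,.8): print(a,[proj(p,T,[*(h+u*r*np.cos(a)),.074+r*np.sin(a)]).round(1).tolist() for r in(.014,.062)])
im=p['image'];hs=im[145:182,280:318].sum(2);print(*[''.join('#' if v<150 else '+' if v<330 else '.' for v in r) for r in hs],sep='\n')
w,T=cam('wrist')
for a in(0,.3,.6): print('wrist',a,[proj(w,T,[*(h+u*r*np.cos(a)),.074+r*np.sin(a)]).round(1).tolist() for r in(0,.014,.062)])
im=w['image'];hs=im[95:185,295:340].sum(2);print(*[''.join('#' if v<150 else '+' if v<330 else '.' for v in r) for r in hs[::2]],sep='\n')
E
```

```text
hinge [304.9 153.3] hub [291.9 169.3] [292.2 175.8]
0 [[301.8, 156.1], [290.8, 165.9]]
0.1 [[301.8, 155.5], [290.8, 163.4]]
0.2 [[301.9, 154.9], [290.9, 160.8]]
0.3 [[301.9, 154.4], [291.1, 158.1]]
0.45 [[302.1, 153.5], [291.8, 154.0]]
0.6 [[302.3, 152.6], [292.8, 149.8]]
0.8 [[302.7, 151.4], [294.5, 144.3]]
....++###+++++++++................++++
....++###+++++++##................++++
....++###+++++++##+...............++++
.....+###+++++++##+..............+++++
.....+####+++++###+..............+++++
.....++######++####..............+++++
.....++######+#####+.............+++++
.....++####+++++###+............++++++
.....++###+++++++##+.+..........++++++
......+##++++++++####+......++++++++++
......++##+++++++######+.+.+++++++++++
......++##.+++++########++.+++++++++++
......++##++++##########++.+++++++++++
......+#################++.+++++++++++
.......++###############+..+++++++++++
........++#############+...+++++++++++
........++#############+...+++++++++++
........#############+++++.+++++++++++
.......+############++++++++++++++++++
.......############+++++++++++++++++++
......+###
[... 2197 characters left out ...]
+++++.....
..............####################++.........
..............+##################+...........
...............++######+########++.........++
.................++.......+++++++......++++++
.............++++...........+++++...+++++++..
......+++++++++++............+++++++++++.....
.....++++++....++...........+++...++.........
+....+++++......+...........++...............
++...+++++......+...........+......++........
+++.....++......+...........+......++.......+
.+++.....+..................+......+.........
+..++....+..................+......+.........
+++++++++......++..........++......+.........
+++++++........++++++++++++++................
+++++..........+++++++++++++.................
```

```bash
python3 - <<'E'
from h import *
to_tool([.4890,.0535,.064],-.45)
E
```

```text
t 24.62 pos [0.4679 0.0036 0.2104] yang -0.437 q6 0.39 F [ 0.2 -0.1 -0. ] w 0.002 -> shift [ 0.0542 -0.0019  0.1464] turn 0.013
```

step_arm --series '[0.03,-0.001,0.04,0,0.054,-0.002,0.08,0,0.054,-0.002,0.12,0,0.054,-0.002,0.142,0,0.054,-0.002,0.15,0,0.054,-0.002,0.154,0]'

```text
time: 25.38
tool_pos: [0.4896, 0.0532, 0.0571]
tcp_rot: [2.65, 1.687, 0.0]
wrist_force: [0.4, -0.1, -0.1]
width: 0.0
grip_force: 0.0
```

step_arm --series '[0,0,0.002,0,0,0,0.004,0,0,0,0.005,0,0,0,0.005,0]'

```text
time: 25.88
tool_pos: [0.4914, 0.0528, 0.0544]
tcp_rot: [2.648, 1.686, 0.005]
wrist_force: [-1.6, -2.8, 8.7]
width: -0.004
grip_force: 3.8
```

step_arm --series '[0,0,-0.03,0,0,0,-0.08,0,-0.02,0,-0.13,0,-0.04,0,-0.17,0,-0.04,0,-0.17,0,-0.04,0,-0.17,0]'

```text
time: 26.62
tool_pos: [0.4721, 0.017, 0.2219]
tcp_rot: [2.651, 1.687, 0.001]
wrist_force: [-0.4, 0.3, -0.5]
width: -0.003
grip_force: 0.0
```

```bash
python3 - <<'E'
from h import *
p,T=cam('wrist')
print([(l,onz(p,T,d['point'],.074)[:2].round(4)) for l in('handle_hinge','crank_axis','handle_grip') for d in viewer.spot_point(p,l)[:1]])
print(monitor.read_state()['wrist_force'],job.finish_job())
E
```

```text
[('handle_hinge', array([0.4682, 0.0071])), ('crank_axis', array([0.4942, 0.0639])), ('handle_grip', array([0.4841, 0.0427]))]
the job is handed in; nothing more can be done
[-1.30184724 -0.58828112 -0.47104659] None
```

The pot is clamped and handed in after about 27 s: I cranked to roughly 33 N, it settled to about 24 N once released (both worked out from crank angle and handle force), and the handle is folded flat with the arm clear of everything.

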